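# Hang the pot-handle cover on the slanted peg and press it home

### The job

Take the blue pot-handle cover off the chessboard and hang it, open end first, on the free slanted steel peg of the grey stand: slide it down along the peg so that it pushes the stiff yellow ring ahead of it all the way down onto its stop, and give it a short firm push there, about 15 N, to seat it. Feel for the stop, and be gentle: the cover must never press on the peg or ring with more than 30 N. Then let go and leave it hanging there, without the gripper pushing on the peg or ring and without knocking or shifting anything else on the table.

Things in the scene. Friction and masses are not known exactly. Their poses are not given: they have to be found in the camera images.
- cover_center (a point): Centre of the loose blue rigid pot-handle cover (120 g), a round sleeve 100 mm long, 38 mm outside diameter, standing mouth down on the chessboard (top 30 mm above the table). Bore 21 mm across, 85 mm deep, open at the mouth, other end closed. z axis: along the sleeve from mouth to closed end (up at the start), mouth at z = -50 mm. Round: its turn about z does not matter.
- cover: The same blue cover; this origin is the centre of its mouth (the mouth's edge is narrowed to 35 mm).
- peg: Free steel peg of the fixed grey stand (base 150 x 130 mm): rod 18 mm in diameter, last 12 mm tapering to 9 mm, rising at 52 degrees towards the robot's side. Origin: on the rod's axis near its foot, 60 mm above the table. z axis: along the rod to its tip (z = 90 mm). A twin peg on the far side holds an orange cover: no part in the job.
- knight_light: Light wooden chess knight, 62 mm tall, foot 34 mm across, loose; a bystander. Origin: centre of its underside.
- knight_dark: Dark wooden chess knight, same size, loose; a bystander. Origin: centre of its underside.
- sugar_bowl: Steel sugar bowl with closed lid, 92 mm across, 94 mm tall, loose; a bystander. Origin: centre of its underside.
- bell_button (a joint): Button of the red plastic desk bell (84 mm across, 54 mm tall, fixed, at the back); a bystander. 0 is up, 0.005 m fully pressed.
- ring (a joint): Travel of the yellow ring (38 mm across, 10 mm thick) on that rod: 0 up, 0.025 m down on its hard stop. Starts at 0 to 0.012. It slides at about 6 N, stays where left. The stop, a black sleeve clamped 3 mm below to 11 mm above the peg's origin, is in no reading: find it by feel. The seated cover's mouth is 10 mm above the stop, so 7 to 21 mm from the peg's origin along the rod.
Things that resemble listed ones, but are neither listed nor needed, are in the scene too. Leave any red look-alike of the part that bears peg alone.

How it is judged:
By the outcome, as a careful person would: the job done as asked, in the order asked, and still so for the second after the job is handed in, with the robot touching nothing.
It also fails if it takes over 61 s, if anything falls off the work surface, if the arm or the gripper's body presses on something with over 40 N, if the wrist force passes 120 N, or if a joint passes its speed limit or range.

### The arm

A 6-joint arm with a two-finger parallel gripper is mounted at the origin on the work surface. World frame = base frame: x ahead of the robot, y to its left, z up, the work surface at z = 0. Lengths are in m, angles in rad, forces in N, time in s.
With the tool pointing down it reaches from about 0.325 to 0.75 m from the base axis. Payload 7.6 kg.
Tool frame: the origin (TCP) lies at the very end of the fingers, on their centre line; the grasp point (between the pads) lies 19 mm behind it; z points along the fingers, x is the direction in which the jaws open and shut, and the axes are right-handed (so a half turn about z gives the same grasp; the last joint's range is limited). The gripper opens to 85 mm and grips with 20 to 120 N. Pads are 22 mm wide; open, the fingers measure 114 mm over their backs; the gripper's body (76 mm by 85 mm) begins 54 mm behind the grasp point. The pads swing forward as they close: fully open they stand 13 mm farther back than shut.
Start: joints at [-0.07, 0.052, 1.401, -0, 1.689, -0.07], TCP at [0.525, 0, 0.231] pointing down, gripper open.
Joint ranges: [-2.9, 2.9], [-0.91, 2.17], [0.12, 2.37], [-1.06, 4.2], [0.26, 2.73], [-2.93, 2.93]. Speed limits (rad/s): [2.57, 2.57, 3.01, 3.14, 3.14, 3.14].

### API

Orientations are given as a rotation vector (axis times angle).
In Python, from workcell import arm gives the robot as it stands.
- The arm moves only by the tool play_rows, never from a script. Its arguments are lists of equal length, an entry for each row: "claw": the finger opening in mm, from 0 to 85.4; "slide": the shift along the tool's x, y, z in units of 25 mm (1.0 is 25 mm), a list of three; "twist": the turn about the tool's z in units of 10 degrees (1.0 is 10 degrees). In form: {"claw": [claw, ...], "slide": [[x, y, z], ...], "twist": [twist, ...]}. A call has 1 to 8 rows; each row is the pose to reach, as a shift and turn from the pose commanded when the call began, along the tool's axes at that moment; what a row does not reach only later rows make up. A row lasts 1/8 s, in which the tool goes at most 62.5 mm and 10.7 degrees, less where a joint would pass 70% of its speed; a pose out of reach is approached as far as the arm can. A call with a gripper value outside its range is refused whole. The fingers move at their own pace and stop on an object; "squeeze" is the grip in N (left out, the last holds). Time passes only in rows, so rows that repeat a pose let the fingers close. It gives the time, the measured TCP pose, the force and the opening at its end, in the units of the state.
- arm.sense(): the state, without advancing time (a new reading comes with each control period).
- arm.grab_frame(name): name is "scene" or "side" or "wrist"; returns the picture (420x560x3 uint8, red, green, blue); there is no depth.
- arm.calibration(name): a dict with "fx", "fy", "cx", "cy" (pixels), "R" (3x3) and "t" (3): a world point X has camera coordinates R X + t. Camera axes: x right, y down, z forward; pixel columns grow to the right and rows downward; lengths in m; the calibration is good to about 2 mm. The wrist camera is an equidistant fisheye: a pixel r from the principal point sees the ray r / f radians off the axis. A picture is of the moment at which its call begins: read the wrist's pose just before it. calibration takes no time and is no camera call; for the wrist camera it gives the pose at the moment of the call.
- arm.sign_off(): hands the job in, once; it reports no verdict.
The state is a dict: "clock": time; "joint_positions": joint angles; "qd": joint speeds; "joint_efforts": joint torques, N m; "tool_pos": TCP position; "ee_rot": TCP orientation; "wrist_force": force on the tool from outside, world axes, zero at the start; "torque": the same for the moment, N m; "grip_width": finger opening in m.
Only numpy, scipy, OpenCV 4.12 (cv2) and the standard library are available. Lean on these libraries where they do the work, as an engineer would, in place of code of your own. Each camera call takes 0.05 s, during which the arm holds its last target.

## Working session

There is one attempt and no reset: what is moved stays moved. The work goes in short steps, Python scripts to look and compute and a tool call to move; the robot and the scene stay as the last step left them, time stands still between calls to the robot, and variables do not carry over. Pictures are saved under pics/ and viewed, and the job is handed in when it is done.

Besides the shell and the picture viewer there is one more tool, called after "Call:" as a command line: name --pt "numbers of a row" for each row, then --argument value for the rest. play_rows: Moves the arm, as the interface text tells. Its arguments: {"type":"object","properties":{"claw":{"type":"array","items":{"type":"number"}},"slide":{"type":"array","items":{"type":"array","items":{"type":"number"}}},"twist":{"type":"array","items":{"type":"number"}},"squeeze":{"type":"number"}},"required":["claw","slide","twist"]}

```bash
mkdir -p pics; ls; python3 - <<'E'
from workcell import arm
import cv2
print(arm.sense())
for n in ["scene","side","wrist"]:
    c=arm.calibration(n); print(n,c)
    f=arm.grab_frame(n); cv2.imwrite(f"pics/{n}0.png",f[:,:,::-1])
E
```

```text
pics
{'clock': 0.0, 'joint_positions': array([-7.02891440e-02,  5.28148843e-02,  1.40173956e+00, -7.69720503e-06,
        1.68854930e+00, -7.03085363e-02]), 'qd': array([ 0.00154127,  0.00221301, -0.00169447,  0.00205426, -0.00134132,
        0.00079634]), 'joint_efforts': array([ 8.02730119e-04, -3.81666934e+01, -3.60182977e+01,  8.43031398e-05,
        6.19437444e-03, -2.66336252e-05]), 'tool_pos': array([5.24708399e-01, 4.70309071e-05, 2.30476370e-01]), 'ee_rot': array([-3.14149325e+00, -2.90490617e-05,  2.36852724e-03]), 'wrist_force': array([ 0.21115432, -0.4295577 ,  0.58625564]), 'torque': array([-0.03711656,  0.00085265,  0.02149434]), 'grip_width': 0.0852051367162286}
scene {'fx': 418.9566578837568, 'fy': 418.9566578837568, 'cx': 278.3532786949148, 'cy': 212.37893637118106, 'R': array([[ 0.39748446,  0.91760045,  0.00393807],
       [ 0.77687224, -0.33423391, -0.53362648],
       [-0.48833966,  0.21516761, -0.84571111]]), 't': array([-0.27101615, -0.37666479,  1.39440272])}
side {'fx': 411.62534846071577, 'fy': 411.62534846071577, 'cx': 275.77978198290117, 'cy': 207.11458582846495, 'R': array([[-0.80209828, -0.59718937, -0.00179316],
       [-0.3616006 ,  0.48805905, -0.79438238],
       [ 0.47527188, -0.63652433, -0.60741536]]), 't': array([0.46254642, 0.26376395, 0.63129052])}
wrist {'fx': 325.19226210127806, 'fy': 325.19226210127806, 'cx': 289.6621163866944, 'cy': 207.93440129101484, 'R': array([[ 9.99999737e-01, -4.75708174e-04, -5.46862903e-04],
       [-2.77499992e-04, -9.48274683e-01,  3.17450859e-01],
       [-6.69590215e-04, -3.17450624e-01, -9.48274566e-01]]), 't': array([-0.52519042, -0.04089629,  0.38074393])}
```

View pics/scene0.png

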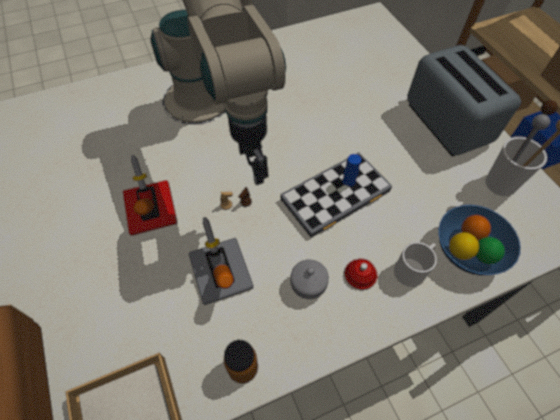

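View pics/side0.png

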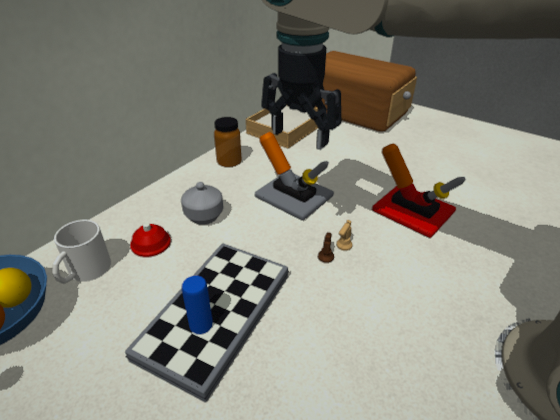

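View pics/wrist0.png

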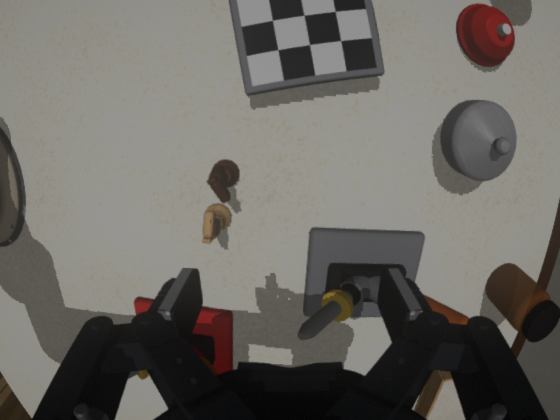

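The pictures show:
- **Scene:** the blue cover is at about (353,170) on the board. The grey stand is at about (222,270), with its peg tip at about (206,222). The red look-alike stand is at (150,205).
- **Side:** the cover is at (198,305), and the grey stand's free peg has its tip at about (327,164).
- **Wrist:** the peg tip is at about (302,335) and the yellow ring at (338,302).

I'll enlarge these and measure.

```bash
python3 - <<'E'
import cv2,numpy as np
def crop(n,x,y,w,h,s,o):
    f=cv2.imread(f"pics/{n}0.png")[y:y+h,x:x+w]; cv2.imwrite(o,cv2.resize(f,None,fx=s,fy=s,interpolation=cv2.INTER_CUBIC))
crop("scene",180,205,90,110,5,"pics/c1.png")
crop("side",240,120,100,100,6,"pics/c2.png")
crop("wrist",280,220,160,120,5,"pics/c3.png")
E
```

```text
(no output)
```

View pics/c1.png

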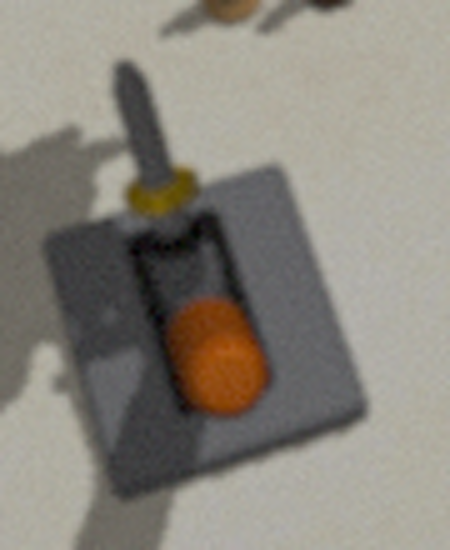

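View pics/c2.png

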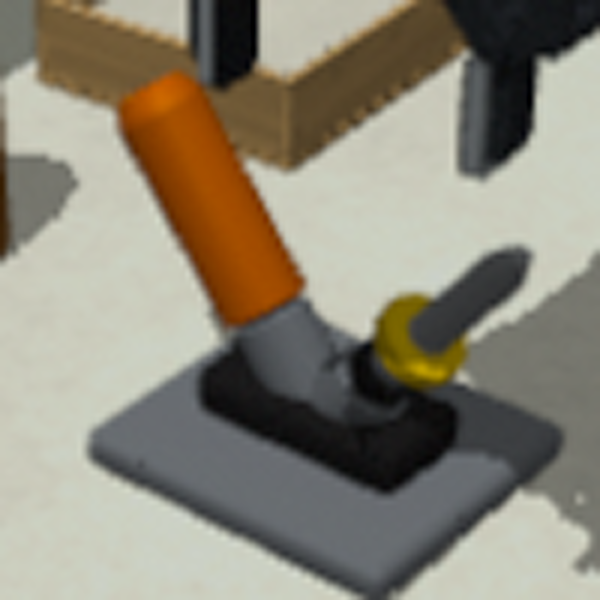

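View pics/c3.png

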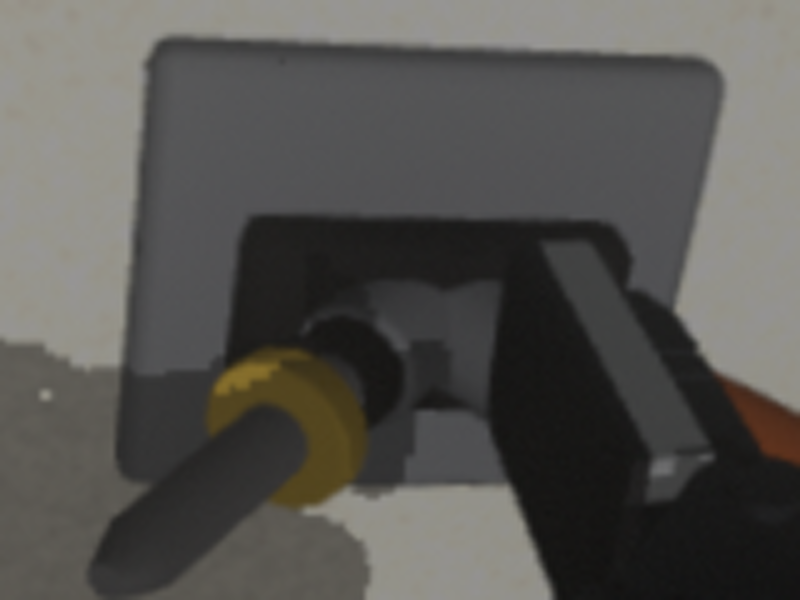

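```bash
cat > h.py <<'E'
import numpy as np, cv2
from workcell import arm
from scipy.optimize import least_squares
def ray(c,u,v,fish=False):
    x=(u-c['cx'])/c['fx']; y=(v-c['cy'])/c['fy']
    if fish:
        r=np.hypot(x,y); d=np.array([x/r*np.sin(r),y/r*np.sin(r),np.cos(r)])
    else: d=np.array([x,y,1.]); d/=np.linalg.norm(d)
    return -c['R'].T@c['t'], c['R'].T@d
def proj(c,X,fish=False):
    p=c['R']@np.asarray(X)+c['t']
    if fish:
        s=np.hypot(p[0],p[1]); th=np.arctan2(s,p[2]); return np.array([c['cx']+c['fx']*th*p[0]/s,c['cy']+c['fy']*th*p[1]/s])
    return np.array([c['cx']+c['fx']*p[0]/p[2],c['cy']+c['fy']*p[1]/p[2]])
def tri(rays):
    A=0;b=0
    for o,d in rays:
        P=np.eye(3)-np.outer(d,d); A=A+P; b=b+P@o
    X=np.linalg.solve(A,b); return X,[float(np.linalg.norm((np.eye(3)-np.outer(d,d))@(X-o)))*1000 for o,d in rays]
def onz(r,z):
    o,d=r; return o+d*(z-o[2])/d[2]
E
python3 - <<'E'
from h import *
S=arm.calibration("scene");D=arm.calibration("side");W=arm.calibration("wrist")
np.set_printoptions(precision=4,suppress=True)
for nm,s,d,w in [("tip",(205,218.2),(326.7,162),(302,334.4)),("ring",(212,242.6),(309.5,176.8),(336.5,304.8))]:
    R=[ray(S,*s),ray(D,*d),ray(W,*w,True)]
    print(nm,tri(R),tri(R[:2]),tri(R[1:]),tri([R[0],R[2]]))
    for r in R: print("  onz .131",onz(r,.131))
# cover by blue mask
for n,c in(("scene",S),("side",D)):
    f=cv2.imread(f"pics/{n}0.png"); h=cv2.cvtColor(f,cv2.COLOR_BGR2HSV)
    m=cv2.inRange(h,(105,150,60),(125,255,255))
    k,l,st,ce=cv2.connectedComponentsWithStats(m)
    for i in range(1,k):
        if st[i,4]>80:
            pts=cv2.findNonZero((l==i).astype(np.uint8)); print(n,st[i],ce[i],cv2.minAreaRect(pts))
E
```

```text
tip (array([ 0.5367, -0.1284,  0.1308]), [0.9970699452924168, 1.5183020954059498, 0.5438937281854401]) (array([ 0.5364, -0.1285,  0.1309]), [1.2538130827203333, 1.2538130827203189]) (array([ 0.5367, -0.1297,  0.1301]), [0.9795514412139809, 0.9795514412139467]) (array([ 0.5373, -0.1278,  0.1308]), [0.21955001095788138, 0.21955001095805834])
  onz .131 [ 0.5377 -0.1277  0.131 ]
  onz .131 [ 0.5359 -0.1298  0.131 ]
  onz .131 [ 0.5371 -0.1278  0.131 ]
ring (array([ 0.577 , -0.1305,  0.0774]), [0.5131590009184889, 0.7928201087684272, 0.6321736070863643]) (array([ 0.5767, -0.1303,  0.077 ]), [0.531351008099899, 0.5313510081000493]) (array([ 0.578 , -0.1321,  0.0755]), [0.41157016893136855, 0.4115701689312752]) (array([ 0.5771, -0.1306,  0.0784]), [0.14562718730143717, 0.1456271873014183])
  onz .131 [ 0.6065 -0.1334  0.131 ]
  onz .131 [ 0.534  -0.0587  0.131 ]
  onz .131 [ 0.568  -0.0926  0.131 ]
scene [539 112  21  28 222] [549.9234 126.3333] ((549.9776000976562, 125.73599243164062), (13.03797435760498, 28.619945526123047), 32.00538635253906)
scene [547 136  13  30 165] [554.7576 150.4485] ((553.0, 150.5), (29.0, 12.0), 90.0)
scene [344 155  18  30 287] [352.446  168.0697] ((352.42926025390625, 169.16342163085938), (13.340019226074219, 30.032506942749023), 12.094757080078125)
side [ 182  275   30   59 1312] [196.83   303.9512] ((196.58108520507812, 304.48651123046875), (57.704044342041016, 24.988645553588867), 80.53767395019531)
side [  5 287  35  30 131] [ 26.8244 302.6412] ((24.371280670166016, 304.7128601074219), (16.420433044433594, 36.64929962158203), 50.59933853149414)
```

```bash
python3 - <<'E'
from h import *
S=arm.calibration("scene");D=arm.calibration("side");W=arm.calibration("wrist")
np.set_printoptions(precision=4,suppress=True)
for z in (.01,.015):
    P=[onz(ray(W,*p,True),z) for p in [(311,228.4),(423.6,232.4),(304.4,315.6)]]
    a=P[1]-P[0];b=P[2]-P[0]
    print("wrist",P,np.linalg.norm(a),np.degrees(np.arctan2(a[1],a[0])),np.linalg.norm(b),np.degrees(np.arctan2(b[1],b[0])))
    Q=[onz(ray(S,180+x/5,205+y/5),z) for x,y in [(46,240),(280,165),(366,408),(120,490)]]
    for i in range(4):
        e=Q[(i+1)%4]-Q[i]; print(np.linalg.norm(e),np.degrees(np.arctan2(e[1],e[0])))
    print("scene",Q,np.mean(Q,0))
# cover: centre axis z .08 from centroids
R=[ray(S,352.4,169.1),ray(D,196.7,304.3)]
print(tri(R),onz(R[0],.08),onz(R[1],.08))
X=np.array(tri(R)[0])
for c in (S,D):
  print([proj(c,[X[0],X[1],z]) for z in(.03,.08,.13)])
E
```

```text
wrist [array([ 0.5511, -0.0661,  0.01  ]), array([ 0.6978, -0.0733,  0.01  ]), array([ 0.5456, -0.1973,  0.01  ])] 0.146947413582073 -2.8117545290187245 0.13132649128947885 -92.37201981586378
0.1261285485127351 87.11255667735676
0.1447856452089973 -3.3727686391152623
0.1243375677890304 -93.60803653293195
0.14321788495392518 177.34235923201297
scene [array([ 0.5443, -0.1907,  0.01  ]), array([ 0.5507, -0.0648,  0.01  ]), array([ 0.6952, -0.0733,  0.01  ]), array([ 0.6874, -0.1974,  0.01  ])] [ 0.6194 -0.1315  0.01  ]
wrist [array([ 0.5507, -0.064 ,  0.015 ]), array([ 0.6955, -0.0712,  0.015 ]), array([ 0.5453, -0.1935,  0.015 ])] 0.14492812897475643 -2.8117545290187214 0.1295218623005813 -92.3720198158638
0.1254779525389575 87.11255667735676
0.14403881224418072 -3.3727686391152565
0.12369621004768866 -93.608036532932
0.14247913880626306 177.342359232013
scene [array([ 0.5471, -0.1907,  0.015 ]), array([ 0.5534, -0.0653,  0.015 ]), array([ 0.6972, -0.0738,  0.015 ]), array([ 0.6894, -0.1973,  0.015 ])] [ 0.6218 -0.1318  0.015 ]
(array([0.5159, 0.289 , 0.0839]), [0.7703827503929613, 0.7703827503928125]) [0.5139 0.2917 0.08  ] [0.5181 0.2864 0.08  ]
[array([349.1895, 180.9429]), array([351.8965, 169.9423]), array([354.8126, 158.0919])]
[array([200.1264, 325.8187]), array([196.5008, 306.0268]), array([192.5163, 284.2754])]
```

```bash
python3 - <<'E'
import cv2,numpy as np
def crop(n,x,y,w,h,s,o):
    f=cv2.imread(f"pics/{n}0.png")[y:y+h,x:x+w]; cv2.imwrite(o,cv2.resize(f,None,fx=s,fy=s,interpolation=cv2.INTER_CUBIC))
crop("scene",320,145,60,50,8,"pics/c4.png")
crop("side",170,265,60,80,7,"pics/c5.png")
E
```

```text
(no output)
```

View pics/c4.png

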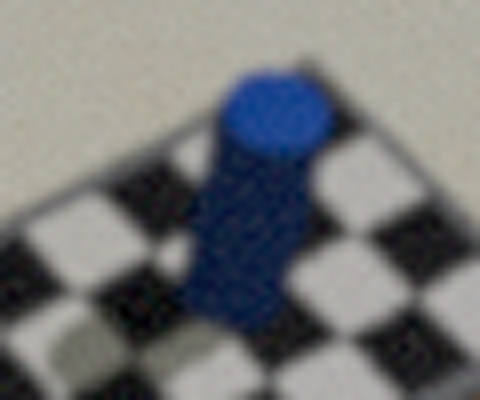

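View pics/c5.png

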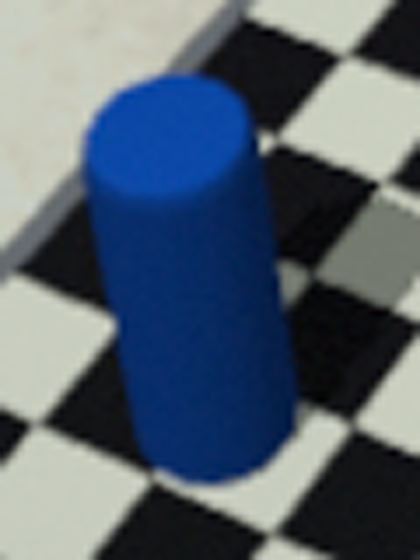

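```bash
python3 - <<'E'
from h import *
S=arm.calibration("scene");D=arm.calibration("side")
R=[ray(S,354.6,159.1),ray(D,194.4,284.6)]
print(tri(R),onz(R[0],.13),onz(R[1],.13))
print(arm.sense()['clock'])
E
```

```text
(array([0.51606151, 0.28731239, 0.12728046]), [1.324868856653412, 1.3248688566535145]) [0.51866523 0.28688122 0.13      ] [0.51318905 0.28781958 0.13      ]
0.15
```

Call:
play_rows --claw '[85,85,85,85,85,85,85,85]' --pt "0 -1 0" --pt "-0.1 -2.8 0" --pt "-0.2 -4.6 0" --pt "-0.3 -6.4 0" --pt "-0.36 -8.2 0" --pt "-0.36 -9.8 0" --pt "-0.36 -11 0" --pt "-0.36 -11.48 0" --twist '[-1,-2,-3,-4,-5,-6,-7,-8]' --squeeze 20

```text
clock: 1.15
tool_pos: [0.5155, 0.2887, 0.2306]
ee_rot: [-2.399, -2.028, 0.001]
wrist_force: [-0.8, -0.9, -0.6]
grip_width: 0.085
```

Call:
play_rows --claw '[85,85,85]' --pt "0 0 0" --pt "0 0 0" --pt "0 0 0" --twist '[-0.7,-0.7,-0.7]'

```text
clock: 1.52
tool_pos: [0.516, 0.2868, 0.2311]
ee_rot: [-2.282, -2.16, 0.0]
wrist_force: [-0.2, 0.5, 1.0]
grip_width: 0.085
```

```bash
python3 - <<'E'
from h import *
np.set_printoptions(precision=4,suppress=True)
s=arm.sense();print(s['clock'],s['tool_pos'],s['ee_rot'],s['joint_positions'],s['wrist_force'])
from scipy.spatial.transform import Rotation as Ro
print(Ro.from_rotvec(s['ee_rot']).as_matrix())
W=arm.calibration("wrist");f=arm.grab_frame("wrist")[:,:,::-1].copy()
cv2.imwrite("pics/w1.png",f)
print(proj(W,[.516,.287,.13],True),proj(W,[.516,.287,.03],True))
E
```

```text
1.525 [0.516  0.2868 0.2311] [-2.2816 -2.1595  0.0004] [ 0.4448  0.2381  1.1964 -0.      1.7073 -1.071 ] [-0.2088  0.5364  0.9932]
[[ 0.0549  0.9985 -0.0002]
 [ 0.9985 -0.0549 -0.0001]
 [-0.0002 -0.0002 -1.    ]]
[289.7722 206.8984] [289.6467 177.8012]
```

View pics/w1.png

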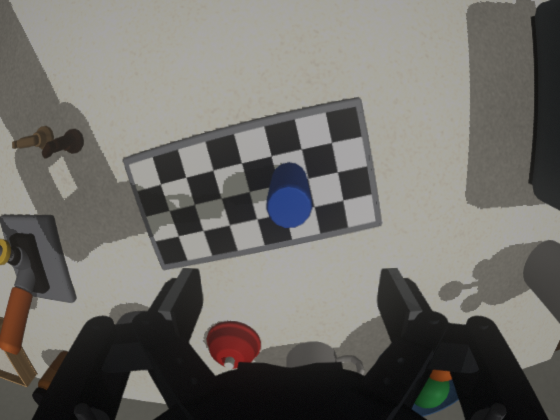

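The cover's top is at about (289,207), where I predicted it at (290,207). I'll go down and grasp it.

Call:
play_rows --claw '[85,85,85,85,85]' --pt "0 0 1.5" --pt "0 0 3.2" --pt "0 0 4.6" --pt "0 0 5.68" --pt "0 0 5.68" --twist '[0,0,0,0,0]'

```text
clock: 2.2
tool_pos: [0.5148, 0.2862, 0.087]
ee_rot: [-2.279, -2.16, 0.007]
wrist_force: [-0.3, 0.3, 0.1]
grip_width: 0.0848
```

Call:
play_rows --claw '[45,38,30,30,30,30,30,30]' --pt "0 0 0" --pt "0 0 0" --pt "0 0 0" --pt "0 0 0" --pt "0 0 0" --pt "0 0 0" --pt "0 0 0" --pt "0 0 0" --twist '[0,0,0,0,0,0,0,0]' --squeeze 20

```text
clock: 3.2
tool_pos: [0.5168, 0.2872, 0.0909]
ee_rot: [2.278, 2.162, 0.004]
wrist_force: [-1.8, -1.0, 6.1]
grip_width: 0.0377
```

Call:
play_rows --claw '[30,30,30,30,30,30,30,30]' --pt "0 0 -0.3" --pt "0 0 -0.8" --pt "0 0 -1.8" --pt "0 0 -2.8" --pt "0 0 -3.8" --pt "0 0 -4.8" --pt "0 0 -5.68" --pt "0 0 -5.68" --twist '[0,0,0,0,0,0,0,0]'

```text
clock: 4.2
tool_pos: [0.5167, 0.2874, 0.2339]
ee_rot: [2.278, 2.162, 0.007]
wrist_force: [-1.0, -0.5, -1.5]
grip_width: 0.0376
```

```bash
python3 - <<'E'
from h import *
np.set_printoptions(precision=4,suppress=True)
for n in("wrist","side","scene"):
    cv2.imwrite(f"pics/{n}2.png",arm.grab_frame(n)[:,:,::-1])
s=arm.sense();print(s['clock'],s['tool_pos'],s['grip_width'],s['wrist_force'])
f=np.vstack([cv2.imread("pics/wrist2.png"),cv2.imread("pics/side2.png")]); cv2.imwrite("pics/m2.png",cv2.resize(f,None,fx=.7,fy=.7))
E
```

```text
4.35 [0.5156 0.2869 0.23  ] 0.03757285979064189 [-0.2639 -0.3597 -0.818 ]
```

View pics/m2.png

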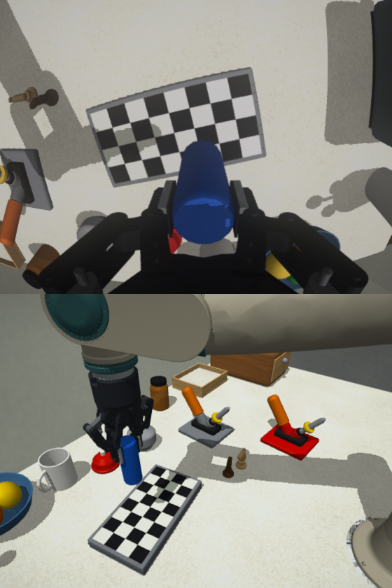

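The cover is held in the fingers and looks upright. It's clear of the board in both views.

```bash
cat >> h.py <<'E'
def cover_axis(fs,tcp):
    pass
E
python3 - <<'E'
from h import *
np.set_printoptions(precision=1,suppress=True)
s=arm.sense();t=s['tool_pos']
for n,fi in(("wrist",1),("side",0),("scene",0)):
    c=arm.calibration(n);f=cv2.imread(f"pics/{n}2.png");h=cv2.cvtColor(f,cv2.COLOR_BGR2HSV)
    a,b=[proj(c,[.516,.287,z],fi) for z in(.230-.059,.230+.041)]
    m=cv2.inRange(h,(105,130,40),(125,255,255));k,l,st,ce=cv2.connectedComponentsWithStats(m)
    print(n,"mouth,top",a,b)
    i=min(range(1,k),key=lambda i:np.hypot(*(ce[i]-(a+b)/2)) if st[i,4]>60 else 1e9)
    print(st[i],ce[i]); x,y,w,hh=st[i][:4]
    cv2.circle(f,tuple(map(int,np.rint(a))),1,(0,0,255),-1);cv2.circle(f,tuple(map(int,np.rint(b))),1,(0,255,0),-1)
    cv2.imwrite(f"pics/z_{n}2.png",cv2.resize(f[max(0,y-15):y+hh+15,max(0,x-15):x+w+15],None,fx=4,fy=4,interpolation=cv2.INTER_CUBIC)[:600,:800])
E
```

```text
wrist mouth,top [289.9 227.4] [290.1 321.6]
[ 246  212   90  136 8591] [291.1 288.5]
side mouth,top [189.9 263.9] [179.9 208.6]
[ 171  202   32   71 1666] [186.5 237.4]
scene mouth,top [356.7 147.9] [363.7 119.4]
[351 116  22  36 382] [361.3 133.2]
```

View pics/z_wrist2.png

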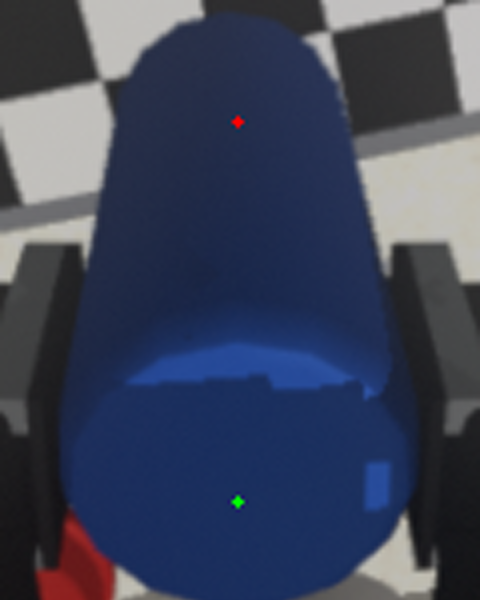

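View pics/z_side2.png

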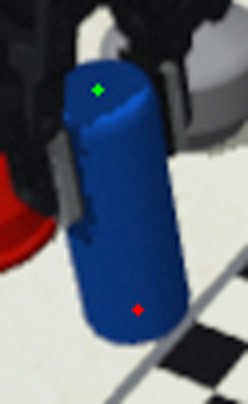

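Call:
play_rows --claw '[30,30,30,30,30,30,30,30]' --pt "-0.4 0 0" --pt "-1.4 0.2 0" --pt "-2.8 0.4 0" --pt "-4.2 0.6 0" --pt "-5.6 0.8 0" --pt "-7 0.9 0" --pt "-8.2 1 0" --pt "-9 1 0" --twist '[0,0,0,0,0,0,0,0]'

```text
clock: 5.35
tool_pos: [0.5288, 0.0593, 0.2307]
ee_rot: [-2.28, -2.161, 0.001]
wrist_force: [0.6, 0.5, -0.9]
grip_width: 0.0373
```

Call:
play_rows --claw '[30,30,30,30,30,30,30,30]' --pt "-0.6 0.1 0" --pt "-1.8 0.2 0" --pt "-3.2 0.4 0" --pt "-4.6 0.6 0" --pt "-6 0.8 0" --pt "-7 0.87 0" --pt "-7.52 0.87 0" --pt "-7.52 0.87 0" --twist '[0,0,0,0,0,0,0,0]'

```text
clock: 6.35
tool_pos: [0.541, -0.128, 0.2311]
ee_rot: [-2.279, -2.162, -0.0]
wrist_force: [-0.0, -0.2, -0.3]
grip_width: 0.0376
```

```bash
python3 - <<'E'
from h import *
np.set_printoptions(precision=4,suppress=True)
fs=[]
for n in("wrist","side","scene"):
    f=arm.grab_frame(n)[:,:,::-1].copy(); cv2.imwrite(f"pics/{n}3.png",f)
s=arm.sense();print(s['clock'],s['tool_pos'],s['ee_rot'],s['grip_width'],s['wrist_force'])
for n,fi in(("wrist",1),("side",0),("scene",0)):
    c=arm.calibration(n);f=cv2.imread(f"pics/{n}3.png")
    p=proj(c,[.537,-.128,.131],fi);print(n,p)
    x,y=map(int,p);x0=max(0,x-70);y0=max(0,y-75)
    cv2.imwrite(f"pics/z_{n}3.png",cv2.resize(f[y0:y0+120,x0:x0+140],None,fx=5,fy=5,interpolation=cv2.INTER_CUBIC)); print(x0,y0)
E
```

```text
6.5 [ 0.5412 -0.1269  0.2314] [-2.2775 -2.1639 -0.0006] 0.037449998033328616 [ 0.8329  0.1563 -1.6841]
wrist [287.8387 202.2067]
217 127
side [325.8305 162.1946]
255 87
scene [204.7901 218.0246]
134 143
```

View pics/wrist3.png

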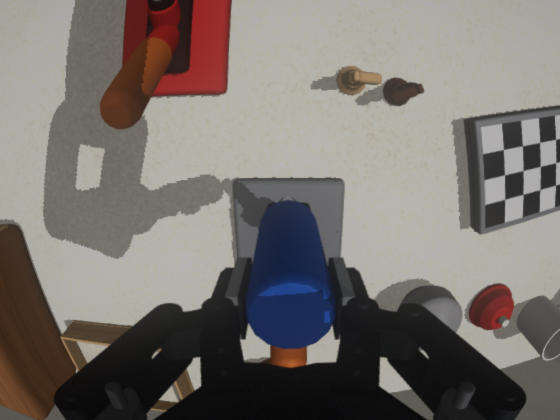

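View pics/z_side3.png

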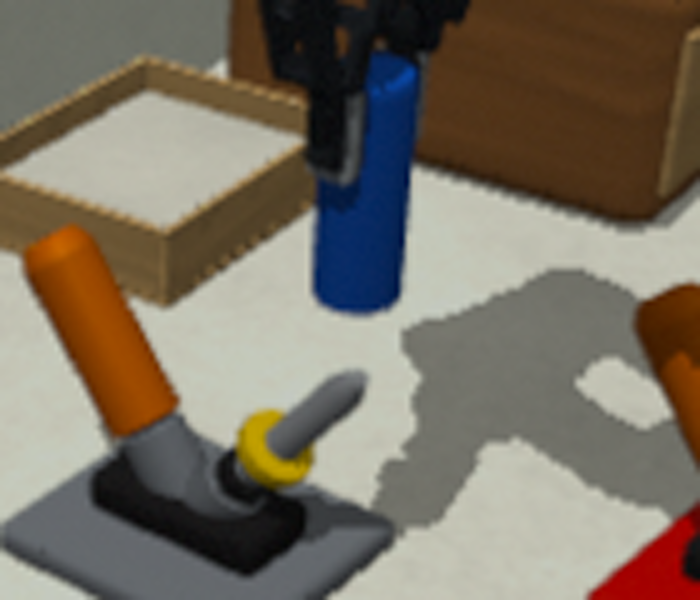

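View pics/z_scene3.png

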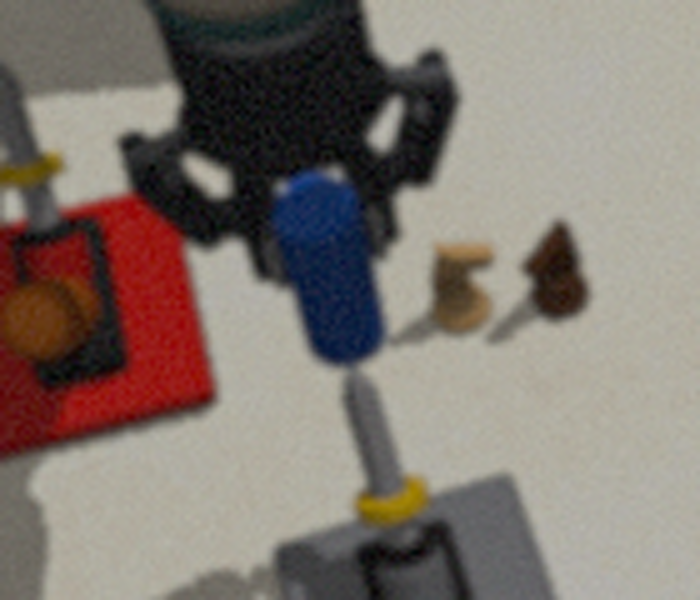

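The cover is above the tip: side tip at about (327,163), scene tip at about (205,218). I'll lower to just above the tip and compare them directly.

Call:
play_rows --claw '[30,30,30,30]' --pt "0 0 0.4" --pt "0 0 0.8" --pt "0 0 1.08" --pt "0 0 1.08" --twist '[0,0,0,0]'

```text
clock: 7.0
tool_pos: [0.5407, -0.1277, 0.2033]
ee_rot: [-2.278, -2.162, 0.001]
wrist_force: [0.2, -0.0, -0.8]
grip_width: 0.0377
```

```bash
cat > shot.py <<'E'
from h import *
import sys
k=sys.argv[1]
np.set_printoptions(precision=4,suppress=True)
w=arm.sense()
print(w['clock'],w['tool_pos'],w['grip_width'],w['wrist_force'])
out=[]
for n,x0,y0 in(("side",285,90),("scene",165,160)):
    f=arm.grab_frame(n)[:,:,::-1].copy(); cv2.imwrite(f"pics/{n}{k}.png",f)
    out.append(cv2.resize(f[y0:y0+100,x0:x0+65],None,fx=6,fy=6,interpolation=cv2.INTER_CUBIC))
cv2.imwrite(f"pics/p{k}.png",np.hstack(out))
E
python3 shot.py 4
```

```text
7.0 [ 0.5407 -0.1277  0.2033] 0.03771321557698483 [ 0.1743 -0.0084 -0.7947]
```

View pics/p4.png

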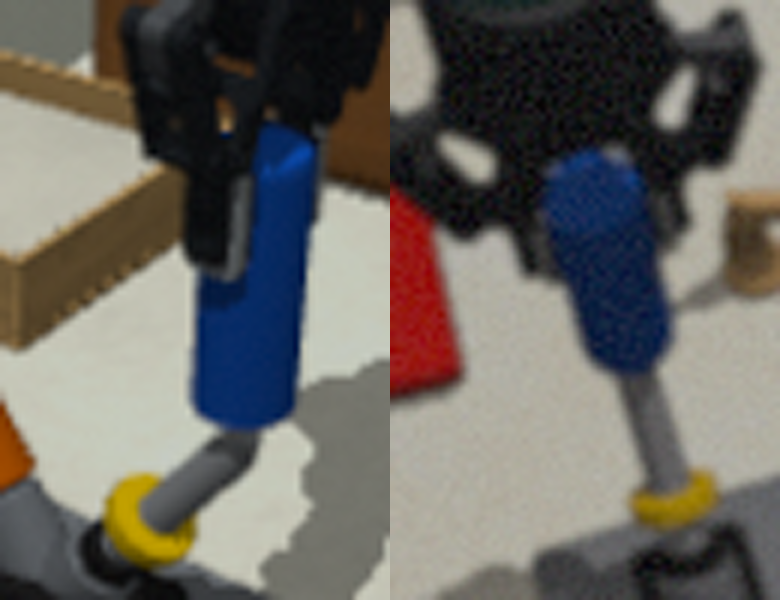

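```bash
python3 - <<'E'
from h import *
for n,(x0,y0) in(("side",(285,90)),("scene",(165,160))):
    c=arm.calibration(n)
    for X in ([.5405,-.128,.145],[.5405,-.128,.245],[.537,-.128,.131]): print(n,X,(proj(c,X)-[x0,y0])*6+([390,0] if n=="scene" else [0,0]))
E
```

```text
side [0.5405, -0.128, 0.145] [239.37797677 396.37411497]
side [0.5405, -0.128, 0.245] [260.64614429 134.6904137 ]
side [0.537, -0.128, 0.131] [244.98300766 433.16772613]
scene [0.5405, -0.128, 0.145] [626.3490914  336.43104927]
scene [0.5405, -0.128, 0.245] [585.55457084 188.76575341]
scene [0.537, -0.128, 0.131] [628.74085486 348.14765417]
```

The cover and the tip are off by the same ~1 px in the side view, so their relative alignment is good. I'll lower the mouth over the tip.

Call:
play_rows --claw '[30,30,30,30,30]' --pt "0 0 0.2" --pt "0 0 0.4" --pt "0 0 0.55" --pt "0 0 0.68" --pt "0 0 0.68" --twist '[0,0,0,0,0]'

```text
clock: 7.72
tool_pos: [0.541, -0.1278, 0.1871]
ee_rot: [-2.279, -2.162, 0.0]
wrist_force: [0.6, -0.2, -1.2]
grip_width: 0.038
```

```bash
python3 shot.py 5
```

```text
7.725 [ 0.541  -0.1278  0.1871] 0.03795403601087934 [ 0.6275 -0.2334 -1.2157]
```

View pics/p5.png

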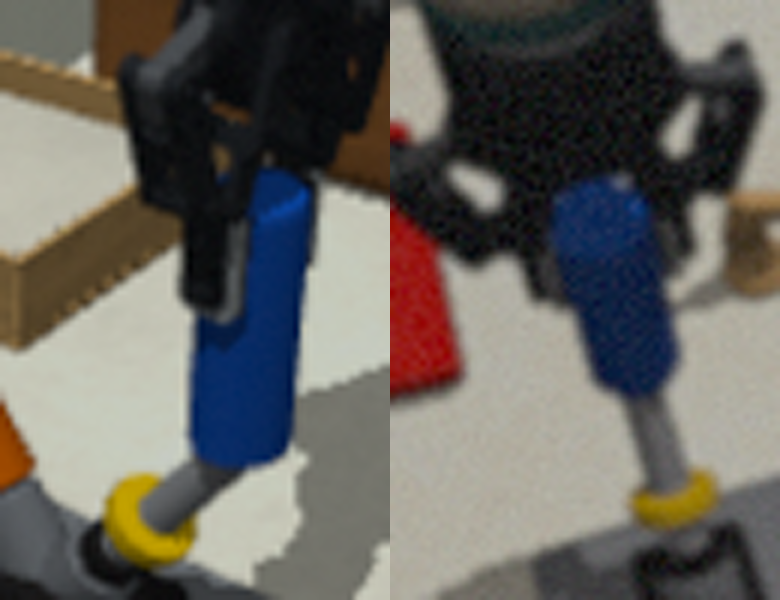

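No contact force, and the tip is now hidden inside the mouth in both views. Next I'll swing the grasp point about the tip, so the peg tilts the cover in the pads. I'll go in small steps and watch the force.

Call:
play_rows --claw '[30,30,30,30,30,30]' --pt "0 -0.05 0.06" --pt "0 -0.1 0.07" --pt "0 -0.15 0.08" --pt "0 -0.2 0.09" --pt "0 -0.27 0.1" --pt "0 -0.27 0.1" --twist '[0,0,0,0,0,0]'

```text
clock: 8.57
tool_pos: [0.5343, -0.1275, 0.185]
ee_rot: [2.279, 2.162, 0.0]
wrist_force: [1.2, -1.0, 2.4]
grip_width: 0.0376
```

```bash
python3 shot.py 6
```

```text
8.575 [ 0.5343 -0.1275  0.185 ] 0.03757083479891778 [ 1.2443 -1.0492  2.4298]
```

View pics/p6.png

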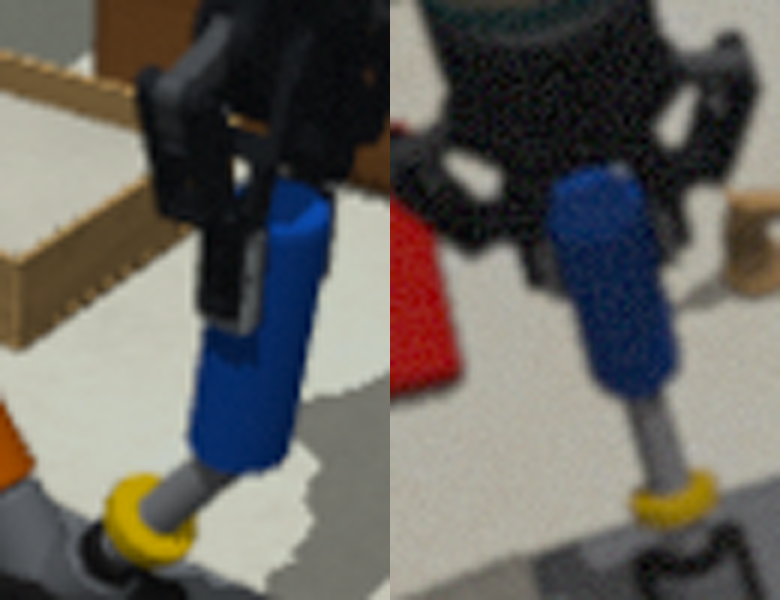

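The cover pivots in the pads at about 2–3 N, so I'll carry on.

Call:
play_rows --claw '[30,30,30,30,30,30,30]' --pt "0 -0.08 0.02" --pt "0 -0.16 0.04" --pt "0 -0.24 0.06" --pt "0 -0.32 0.08" --pt "0 -0.4 0.1" --pt "0 -0.49 0.12" --pt "0 -0.49 0.12" --twist '[0,0,0,0,0,0,0]'

```text
clock: 9.55
tool_pos: [0.5218, -0.1269, 0.1815]
ee_rot: [-2.279, -2.162, 0.001]
wrist_force: [1.1, -1.0, 0.0]
grip_width: 0.0367
```

```bash
python3 shot.py 7
```

```text
9.55 [ 0.5218 -0.1269  0.1815] 0.036720788853466406 [ 1.0779 -1.0449  0.0424]
```

View pics/p7.png

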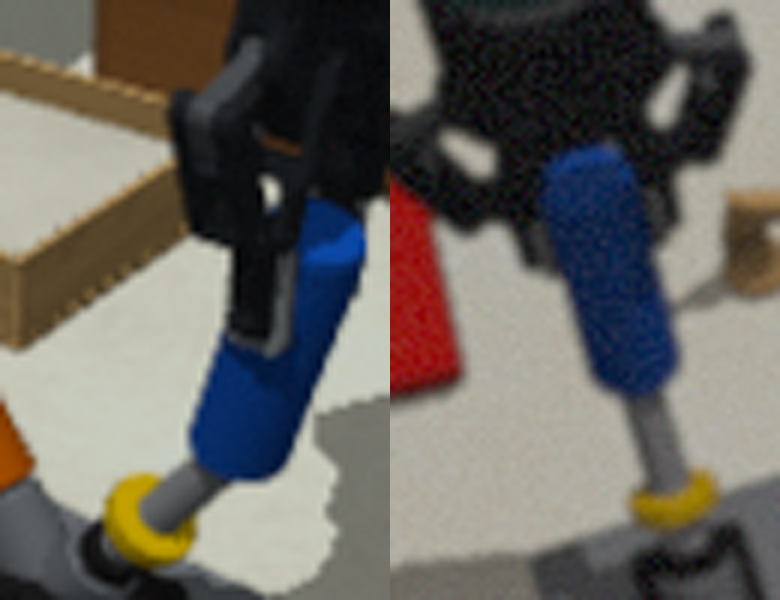

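Call:
play_rows --claw '[30,30,30,30,30,30,30,30]' --pt "0 -0.08 0.03" --pt "0 -0.16 0.06" --pt "0 -0.24 0.1" --pt "0 -0.32 0.14" --pt "0 -0.4 0.18" --pt "0 -0.48 0.22" --pt "0 -0.58 0.27" --pt "0 -0.58 0.27" --twist '[0,0,0,0,0,0,0,0]'

```text
clock: 10.65
tool_pos: [0.5074, -0.1262, 0.175]
ee_rot: [-2.279, -2.162, 0.001]
wrist_force: [2.5, -3.0, 0.9]
grip_width: 0.0362
```

```bash
python3 shot.py 8
```

```text
10.65 [ 0.5074 -0.1262  0.175 ] 0.03615082002190982 [ 2.4832 -3.0436  0.8539]
```

View pics/p8.png

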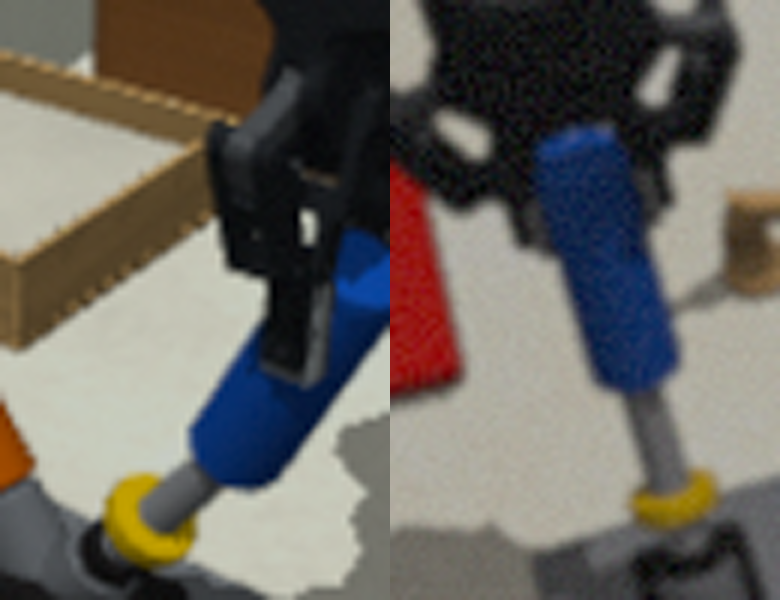

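Call:
play_rows --claw '[30,30,30,30,30,30,30,30]' --pt "-0.03 -0.07 0.05" --pt "-0.03 -0.14 0.1" --pt "-0.03 -0.21 0.15" --pt "-0.03 -0.28 0.2" --pt "-0.03 -0.35 0.26" --pt "-0.03 -0.42 0.31" --pt "-0.03 -0.48 0.37" --pt "-0.03 -0.48 0.37" --twist '[0,0,0,0,0,0,0,0]'

```text
clock: 11.75
tool_pos: [0.4954, -0.1262, 0.1656]
ee_rot: [-2.279, -2.162, 0.0]
wrist_force: [0.3, -1.1, 1.3]
grip_width: 0.0361
```

```bash
sed -i 's/f\[y0:y0+100,x0:x0+65\]/f[y0:y0+100,x0:x0+66]/; s/285,90/300,100/' shot.py; python3 shot.py 9
```

```text
11.75 [ 0.4954 -0.1262  0.1656] 0.03613306500364317 [ 0.2547 -1.0972  1.2777]
```

View pics/p9.png

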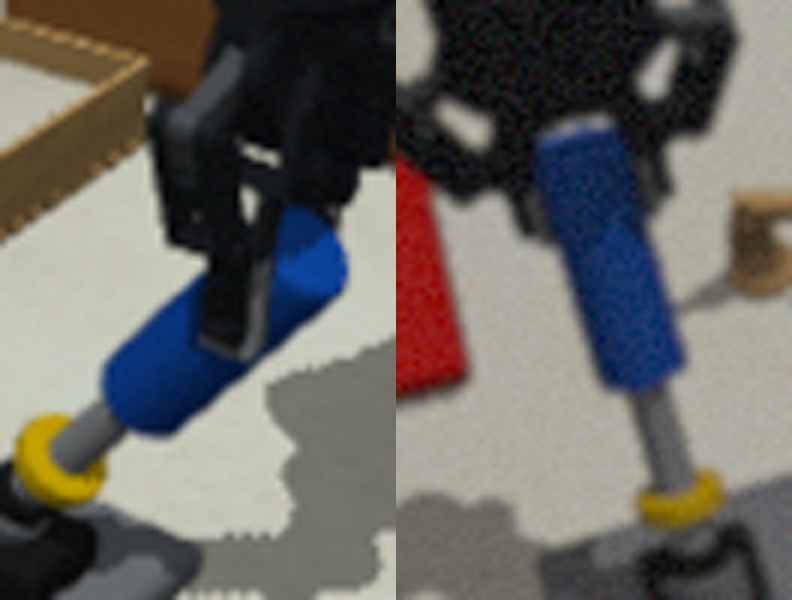

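The cover is now in line with the peg in both views, at about 1–2 N. I'll slide it down along the rod.

Call:
play_rows --claw '[30,30,30,30,30,30]' --pt "0 0.05 0.06" --pt "0 0.1 0.13" --pt "0 0.15 0.19" --pt "0 0.2 0.25" --pt "0 0.25 0.315" --pt "0 0.25 0.315" --twist '[0,0,0,0,0,0]'

```text
clock: 12.6
tool_pos: [0.502, -0.1267, 0.1577]
ee_rot: [2.279, 2.162, -0.0]
wrist_force: [2.0, -3.9, 1.0]
grip_width: 0.036
```

```bash
python3 shot.py 10
```

```text
12.6 [ 0.502  -0.1267  0.1577] 0.03596314242861564 [ 2.0327 -3.9246  1.0439]
```

View pics/p10.png

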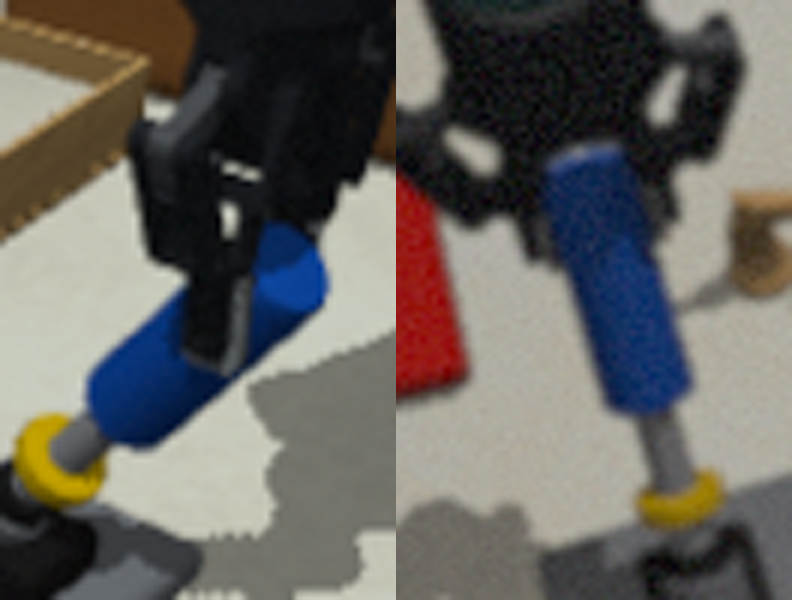

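Call:
play_rows --claw '[30,30,30,30,30,30]' --pt "-0.04 0.05 0.06" --pt "-0.04 0.1 0.13" --pt "-0.04 0.15 0.19" --pt "-0.04 0.2 0.25" --pt "-0.04 0.25 0.315" --pt "-0.04 0.25 0.315" --twist '[0,0,0,0,0,0]' --squeeze 30

```text
clock: 13.45
tool_pos: [0.5081, -0.1277, 0.1498]
ee_rot: [-2.278, -2.162, -0.0]
wrist_force: [0.8, 0.1, -0.6]
grip_width: 0.0361
```

```bash
python3 shot.py 11
```

```text
13.45 [ 0.5081 -0.1277  0.1498] 0.03608582324999892 [ 0.8062  0.0621 -0.559 ]
```

View pics/p11.png

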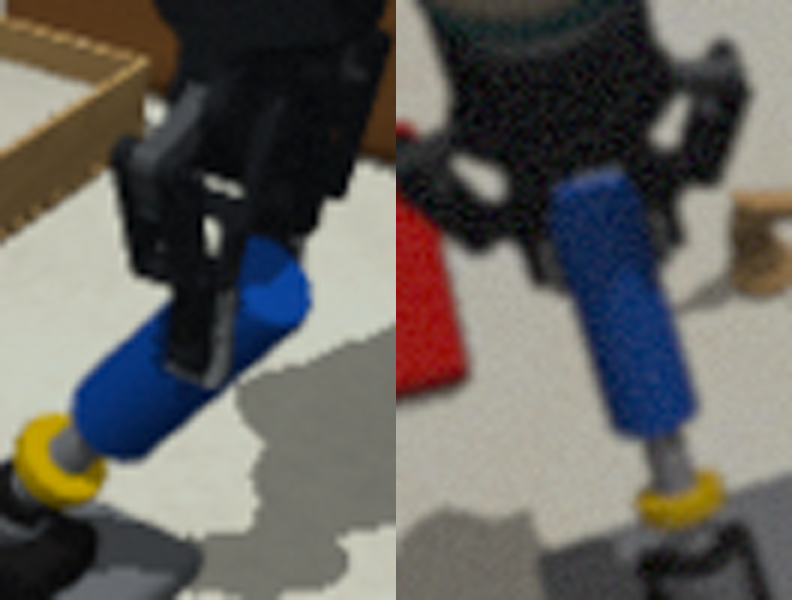

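Call:
play_rows --claw '[30,30,30,30,30,30]' --pt "0 0.05 0.06" --pt "0 0.1 0.13" --pt "0 0.15 0.19" --pt "0 0.2 0.25" --pt "0 0.25 0.315" --pt "0 0.25 0.315" --twist '[0,0,0,0,0,0]' --squeeze 50

```text
clock: 14.3
tool_pos: [0.5143, -0.1282, 0.142]
ee_rot: [-2.279, -2.163, 0.0]
wrist_force: [0.9, -0.1, -0.8]
grip_width: 0.0352
```

Call:
play_rows --claw '[30,30,30,30]' --pt "0 0.05 0.06" --pt "0 0.1 0.12" --pt "0 0.15 0.19" --pt "0 0.15 0.19" --twist '[0,0,0,0]'

```text
clock: 14.8
tool_pos: [0.5181, -0.1284, 0.1373]
ee_rot: [-2.279, -2.163, -0.0]
wrist_force: [0.9, -0.4, -1.1]
grip_width: 0.0359
```

```bash
python3 shot.py 12
```

```text
14.8 [ 0.5181 -0.1284  0.1373] 0.035883297682417 [ 0.855  -0.4012 -1.0899]
```

View pics/p12.png

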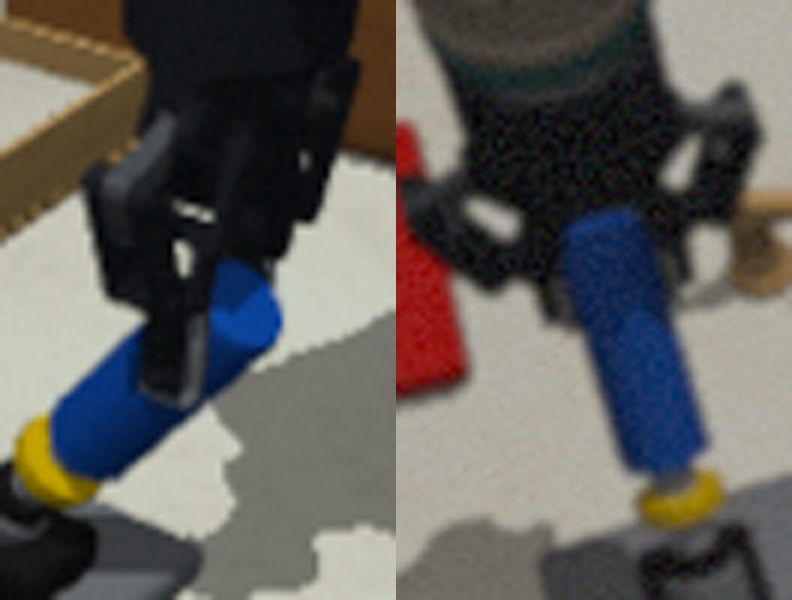

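Call:
play_rows --claw '[30,30,30]' --pt "0 0.05 0.06" --pt "0 0.1 0.125" --pt "0 0.1 0.125" --twist '[0,0,0]'

```text
clock: 15.28
tool_pos: [0.5206, -0.1285, 0.1341]
ee_rot: [-2.279, -2.162, -0.0]
wrist_force: [-0.5, 0.3, -0.6]
grip_width: 0.0353
```

Call:
play_rows --claw '[30,30,30]' --pt "0 0.05 0.06" --pt "0 0.1 0.125" --pt "0 0.1 0.125" --twist '[0,0,0]'

```text
clock: 15.65
tool_pos: [0.523, -0.1286, 0.131]
ee_rot: [-2.279, -2.162, 0.0]
wrist_force: [-0.3, -0.1, -1.0]
grip_width: 0.0351
```

```bash
python3 shot.py 13
```

```text
15.65 [ 0.523  -0.1286  0.131 ] 0.035100187715284524 [-0.2654 -0.1108 -0.9748]
```

View pics/p13.png

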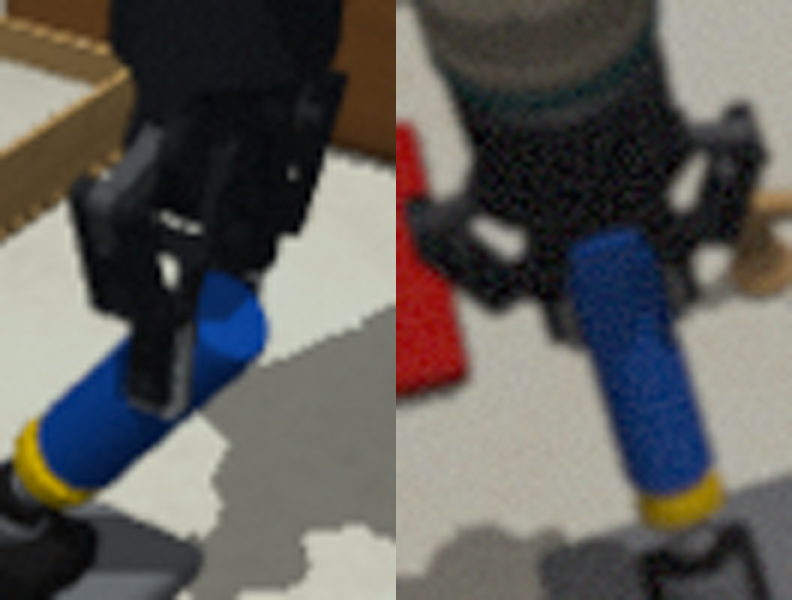

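Call:
play_rows --claw '[30,30,30]' --pt "0 0.05 0.063" --pt "0 0.1 0.125" --pt "0 0.1 0.125" --twist '[0,0,0]'

```text
clock: 16.12
tool_pos: [0.5255, -0.1288, 0.1279]
ee_rot: [-2.279, -2.162, 0.0]
wrist_force: [-0.7, -0.1, -0.9]
grip_width: 0.0358
```

Call:
play_rows --claw '[30,30,30]' --pt "0 0.025 0.03" --pt "0 0.05 0.063" --pt "0 0.05 0.063" --twist '[0,0,0]'

```text
clock: 16.5
tool_pos: [0.5267, -0.1289, 0.1267]
ee_rot: [-2.279, -2.162, 0.0]
wrist_force: [-1.9, 0.1, 0.4]
grip_width: 0.0354
```

Call:
play_rows --claw '[30,30,30]' --pt "0 0.025 0.03" --pt "0 0.05 0.063" --pt "0 0.05 0.063" --twist '[0,0,0]'

```text
clock: 16.88
tool_pos: [0.528, -0.1289, 0.125]
ee_rot: [2.279, 2.163, -0.0]
wrist_force: [-3.4, 0.2, 2.3]
grip_width: 0.0349
```

Call:
play_rows --claw '[30,30,30]' --pt "0 0.025 0.03" --pt "0 0.05 0.063" --pt "0 0.05 0.063" --twist '[0,0,0]'

```text
clock: 17.25
tool_pos: [0.5293, -0.129, 0.1232]
ee_rot: [2.279, 2.162, 0.0]
wrist_force: [-3.2, -0.5, 2.6]
grip_width: 0.0353
```

Call:
play_rows --claw '[30,30,30]' --pt "0 0.025 0.03" --pt "0 0.05 0.063" --pt "0 0.05 0.063" --twist '[0,0,0]'

```text
clock: 17.62
tool_pos: [0.5306, -0.1291, 0.1217]
ee_rot: [2.279, 2.163, 0.0]
wrist_force: [-3.9, 0.4, 2.9]
grip_width: 0.0351
```

```bash
python3 shot.py 14
```

```text
17.625 [ 0.5306 -0.1291  0.1217] 0.03511403187649525 [-3.8538  0.4039  2.8605]
```

View pics/p14.png

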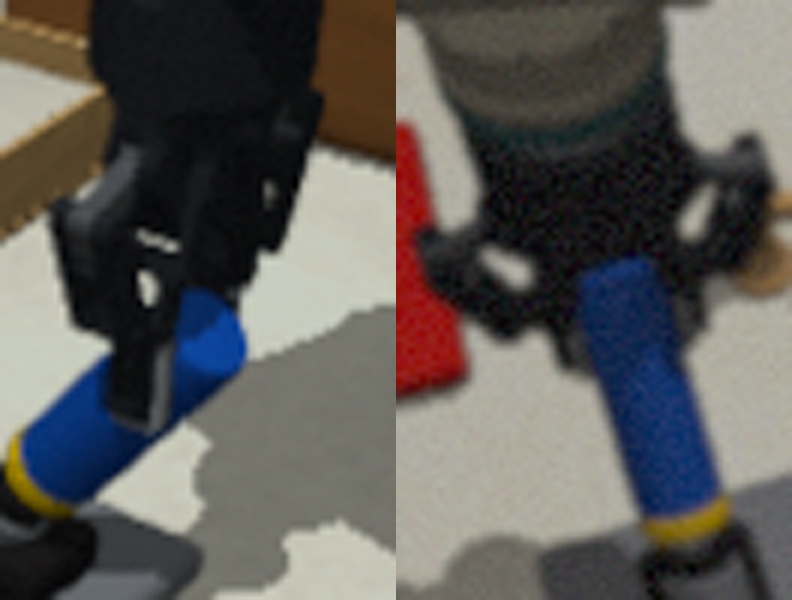

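The ring is moving ahead of the cover at a steady 5 N or so. I'll continue in 2 mm steps.

Call:
play_rows --claw '[30,30,30]' --pt "0 0.025 0.03" --pt "0 0.05 0.063" --pt "0 0.05 0.063" --twist '[0,0,0]'

```text
clock: 18.1
tool_pos: [0.5318, -0.1291, 0.1201]
ee_rot: [2.279, 2.163, 0.0]
wrist_force: [-4.2, 0.9, 2.6]
grip_width: 0.0356
```

Call:
play_rows --claw '[30,30,30]' --pt "0 0.025 0.03" --pt "0 0.05 0.063" --pt "0 0.05 0.063" --twist '[0,0,0]'

```text
clock: 18.48
tool_pos: [0.533, -0.1292, 0.1185]
ee_rot: [-2.279, -2.162, 0.0]
wrist_force: [-3.6, 0.8, 2.5]
grip_width: 0.0355
```

Call:
play_rows --claw '[30,30,30]' --pt "0 0.025 0.03" --pt "0 0.05 0.063" --pt "0 0.05 0.063" --twist '[0,0,0]'

```text
clock: 18.85
tool_pos: [0.5342, -0.1293, 0.117]
ee_rot: [-2.279, -2.162, 0.0]
wrist_force: [-5.1, 1.0, 3.4]
grip_width: 0.035
```

Call:
play_rows --claw '[30,30,30]' --pt "0 0.02 0.025" --pt "0 0.037 0.047" --pt "0 0.037 0.047" --twist '[0,0,0]'

```text
clock: 19.23
tool_pos: [0.5351, -0.1293, 0.1158]
ee_rot: [-2.279, -2.162, 0.0]
wrist_force: [-6.2, 1.3, 3.5]
grip_width: 0.0356
```

Call:
play_rows --claw '[30,30,30]' --pt "0 0.02 0.025" --pt "0 0.037 0.047" --pt "0 0.037 0.047" --twist '[0,0,0]'

```text
clock: 19.6
tool_pos: [0.5359, -0.1294, 0.1146]
ee_rot: [-2.279, -2.162, 0.0]
wrist_force: [-6.0, 0.3, 3.7]
grip_width: 0.0353
```

Call:
play_rows --claw '[30,30,30]' --pt "0 0.01 0.03" --pt "0 0.021 0.059" --pt "0 0.021 0.059" --twist '[0,0,0]'

```text
clock: 19.98
tool_pos: [0.5364, -0.1294, 0.114]
ee_rot: [-2.279, -2.162, 0.0]
wrist_force: [-8.9, 1.1, 7.3]
grip_width: 0.0356
```

Call:
play_rows --claw '[30,30,30]' --pt "0 0.02 0.025" --pt "0 0.037 0.047" --pt "0 0.037 0.047" --twist '[0,0,0]'

```text
clock: 20.35
tool_pos: [0.5365, -0.1294, 0.1139]
ee_rot: [-2.278, -2.161, 0.003]
wrist_force: [-17.4, 2.9, 15.7]
grip_width: 0.0356
```

```bash
python3 shot.py 15
```

```text
20.35 [ 0.5365 -0.1294  0.1139] 0.03559513484897344 [-17.4371   2.8587  15.7309]
```

View pics/p15.png

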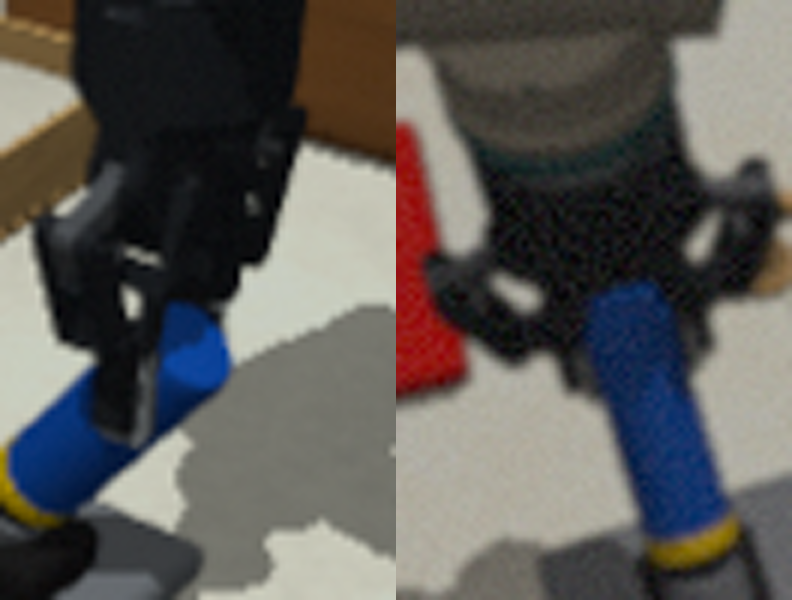

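I've felt the stop. The tool stopped advancing, and the axial force rose from 6 N to about 23 N. The mouth works out at about 15 mm from the peg origin, inside the 7–21 mm range. I'll ease off, then release.

Call:
play_rows --claw '[30,30,30]' --pt "0 -0.016 -0.02" --pt "0 -0.03 -0.038" --pt "0 -0.03 -0.038" --twist '[0,0,0]'

```text
clock: 20.82
tool_pos: [0.5364, -0.1294, 0.1139]
ee_rot: [-2.279, -2.162, 0.001]
wrist_force: [-10.7, 1.5, 8.2]
grip_width: 0.0357
```

Call:
play_rows --claw '[30,30,30]' --pt "0 -0.012 -0.015" --pt "0 -0.022 -0.028" --pt "0 -0.022 -0.028" --twist '[0,0,0]'

```text
clock: 21.2
tool_pos: [0.5363, -0.1294, 0.114]
ee_rot: [2.279, 2.162, 0.0]
wrist_force: [-5.1, 0.2, 5.3]
grip_width: 0.0352
```

```bash
python3 shot.py 16
```

```text
21.2 [ 0.5363 -0.1294  0.114 ] 0.03519189232689687 [-5.1399  0.2313  5.3171]
```

Call:
play_rows --claw '[40,50,60,70,80,80,80,80]' --pt "0 0 0" --pt "0 0 0" --pt "0 0 0" --pt "0 0 0" --pt "0 0 0" --pt "0 0 0" --pt "0 0 0" --pt "0 0 0" --twist '[0,0,0,0,0,0,0,0]' --squeeze 20

```text
clock: 22.3
tool_pos: [0.5363, -0.1294, 0.1137]
ee_rot: [2.279, 2.162, 0.0]
wrist_force: [0.1, -0.1, 0.4]
grip_width: 0.0801
```

```bash
python3 shot.py 17
```

```text
22.3 [ 0.5363 -0.1294  0.1137] 0.08009600671486734 [ 0.133  -0.1147  0.3961]
```

View pics/p17.png

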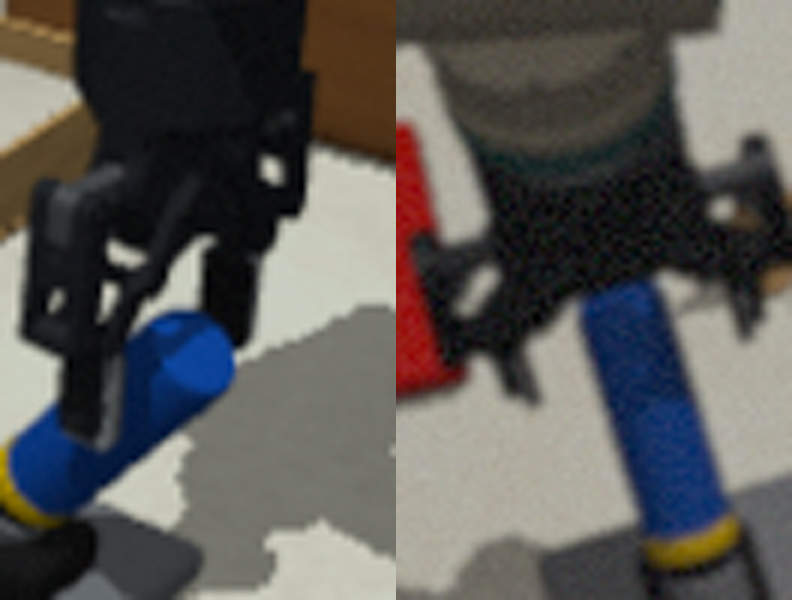

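The fingers are clear on both sides of the cover, the force is about 0, and the cover stays on the ring. I'll retreat straight up.

Call:
play_rows --claw '[80,80,80,80,80,80,80,80]' --pt "0 0 -0.3" --pt "0 0 -0.8" --pt "0 0 -1.5" --pt "0 0 -2.4" --pt "0 0 -3.4" --pt "0 0 -4.4" --pt "0 0 -5" --pt "0 0 -5" --twist '[0,0,0,0,0,0,0,0]'

```text
clock: 23.4
tool_pos: [0.5367, -0.1295, 0.2403]
ee_rot: [2.277, 2.161, 0.002]
wrist_force: [0.1, 0.4, -0.5]
grip_width: 0.0799
```

```bash
python3 shot.py 18; python3 - <<'E'
import cv2,numpy as np
a=cv2.imread("pics/side18.png");b=cv2.imread("pics/scene18.png")
cv2.imwrite("pics/f18.png",np.hstack([cv2.resize(a[100:260,180:450],None,fx=1.48*1,fy=1.48),cv2.resize(b[100:337,120:420],None,fx=1,fy=1)]) if 0 else cv2.resize(np.hstack([a[90:330],b[90:330]]),None,fx=.71,fy=.71))
cv2.imwrite("pics/g18.png",np.hstack([cv2.resize(a[130:230,250:350],None,fx=4,fy=4,interpolation=2),cv2.resize(b[205:305,180:280],None,fx=4,fy=4,interpolation=2)]))
E
```

```text
23.4 [ 0.5367 -0.1295  0.2403] 0.07987582237828271 [ 0.0699  0.3933 -0.452 ]
```

View pics/g18.png

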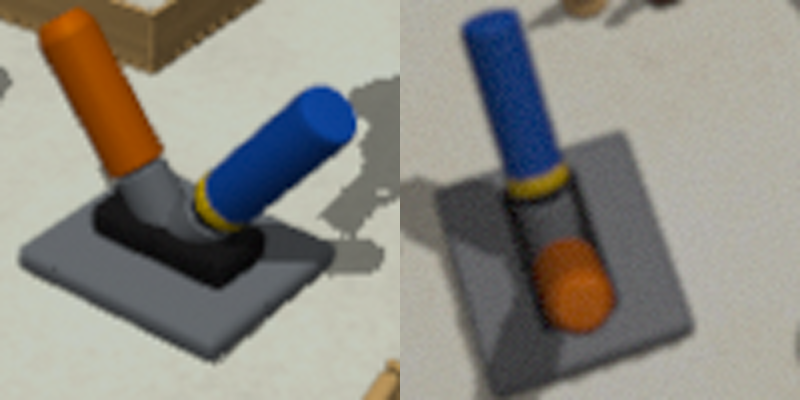

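View pics/f18.png

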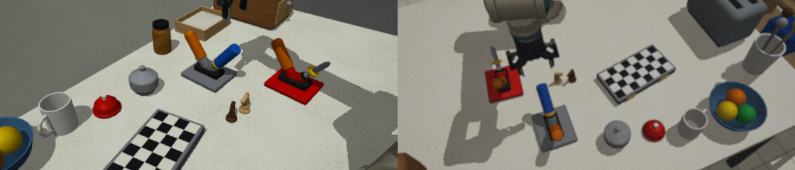

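The cover sits flush on the ring, and the ring is down on the black stop. The bystanders are where they were, and the gripper is well clear. Handing in.

```bash
python3 -c "
from workcell import arm
print(arm.sign_off())"
```

```text
the job is handed in; nothing more can be done
None
```

The blue cover is hanging on the free peg of the grey stand, seated with the yellow ring down on its stop. I handed the job in at about 23.4 s of the 61 s allowed.

- **How it went:** I gripped the cover near its closed end and lowered its mouth over the peg tip. The tool can only point down, so I swung the grasp point and let the peg tilt the cover in the pads, at 4 N or less. I then slid it down the rod, and the ring moved at about 5–6 N.
- **Seating push:** The tool stopped advancing at the stop, and the axial force rose to about 23 N. That is more than the 15 N you asked for, but below the 30 N limit. I eased it to about 13 N and then about 7 N, and let go. I only read the force at the end of each move, so a brief higher peak can't be ruled out.
- **Last checks:** The mouth works out at about 15 mm from the peg's origin, within the 7–21 mm you gave. The side and scene pictures show the cover flush on the ring and the ring against the black stop. By eye in those pictures, both knights, the bowl, the bell, the board and the red stand look undisturbed; I did not measure them.
- **Small disagreements:** The side camera read about 1 px off, equally for the cover and the peg. The finger opening read 35–36 mm on the 38 mm cover while it was tilted. Neither affected the result.

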